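Feed a flanged bushing down the chute into the escapement

ROBOT

A 6-joint arm with a two-finger parallel gripper is mounted at the origin on a cart in front of the work surface, level with it; the furniture and walls round the work are solid. World frame = base frame: x ahead of the robot, y to its left, z up, the work surface at z = 0. Lengths are in mm, angles in rad, forces in N, time in s.
With the tool pointing down it reaches from about 350 to 875 mm from the base axis. Payload 4.2 kg.
Tool frame: the origin (TCP) lies at the very end of the fingers, on their centre line; the grasp point (between the pads) lies 19 mm behind it; z points along the fingers, y is the line along which they close (so a half turn about z gives the same grasp; the last joint's range is limited). The gripper opens to 85 mm and grips with 20 to 120 N. Pads are 22 mm wide; open, the fingers measure 114 mm over their backs; the gripper's body (76 mm by 85 mm) begins 54 mm behind the grasp point. The pads swing forward as they close: fully open they stand 13 mm farther back than shut.
Start: joints at [1.37, 0.385, 0.008, 0, -1.194, -0.259], TCP at [277.322, 560.082, 231.312] pointing down, gripper open.
Joint ranges: [-3.14, 3.14], [-1.21, 2.06], [-1.07, 1.41], [-3.16, 2.05], [-2.99, -0.16], [-3.1, 3.1]. Speed limits (rad/s): [2.79, 2.79, 3.14, 3.14, 3.14, 3.14].

INTERFACE

Orientations are given as a unit quaternion [x, y, z, w].
In Python, from bench import read_state, get_image, camera_model, job_done gives the robot as it stands.
- The arm moves only by the shell command python3 -m handwheel 'ROWS'. ROWS is JSON, a list of rows, each a list of 7 numbers: the shift along the tool's x, y, z in m, then the turn, a rotation vector about the tool's x, y, z in rad, then the gripper's target within -1 to 1 (fully open at 1, half-way at 0, shut at -1). In form: [[dx, dy, dz, wx, wy, wz, jaw], ...]. A call has 1 to 10 rows; each row is the pose to reach, as a shift and turn from the pose commanded when the call began, along the tool's axes at that moment; what a row does not reach only later rows make up. A row lasts 1/8 s, in which the tool goes at most 62.5 mm and 10.7 degrees, less where a joint would pass 70% of its speed; a pose out of reach is approached as far as the arm can. A call with a gripper value outside its range is refused whole. The fingers move at their own pace and stop on an object; the grip force is fixed at half the most. Time passes only in rows, so rows that repeat a pose let the fingers close. It gives the time, the measured TCP pose, the force, the opening and the grip force at its end, in the units of the state.
- read_state(): the state, without advancing time (a new reading comes with each control period).
- get_image(name): name is "scene" or "side" or "wrist"; returns (picture, depth): 384x512x3 uint8, blue, green, red; 384x512 float32, mm along the optical axis (not along the pixel's ray), 0 where there is no reading.
- camera_model(name): a dict with "K" (3x3 intrinsics, pixels), "rvec" (rotation vector, rad) and "tvec" (3), from world to camera coordinates, as OpenCV has them; the wrist camera has in their place "hand_eye" (4x4, takes a point from camera to tool coordinates, whose origin is the TCP and whose axes are the flange's). Camera axes: x right, y down, z forward; pixel columns grow to the right and rows downward; lengths in mm; the calibration is good to about 2 mm. A picture is of the moment at which its call begins: read the wrist's pose just before it. camera_model takes no time and is no camera call.
- job_done(): hands the job in; it is judged then, once.
The state is a dict: "clock": time; "joints": joint angles; "joint_vel": joint speeds; "joint_efforts": joint torques, N m; "position": TCP position; "ee_rot": TCP orientation; "contact_force": force on the tool from outside, world axes, zero at the start; "wrist_torque": the same for the moment, N m; "gripper_width": finger opening in mm; "grasp_force": force on a finger pad.
Only numpy, scipy, OpenCV 4.12 (cv2) and the standard library are available. Lean on these libraries where they do the work, as an engineer would, in place of code of your own. Each camera call takes 0.05 s, during which the arm holds its last target. There are 200 camera calls.

TASK

Load the square-flanged bushing into the sloped feed chute: stand it flange down in the open bay at the chute's upper end, then slide it down under the rails until it rests against the sprung stop and the side latch has snapped shut behind its flange. Press gently: stop pushing once it has snapped in, so that the stop is never driven to the end of its spring, and leave the other things where they are.

Things in the scene. Friction and masses are not known exactly. Their poses are not given: they have to be found in the camera images.
- bushing_center (a point): Centre (23 mm up its axis) of the loose bronze bushing to be fed: square flange 44 x 44 x 6 mm at the bottom, on it a round barrel 30 mm in diameter, 46 mm high in all, about 0.18 kg. z = barrel axis, up; x and y run parallel to the flange's edges. It stands on the table flange down; grip it by the barrel.
- sleeve_center (a point): Centre (23 mm up its axis) of another loose bronze bushing, a plain round sleeve without flange, 30 mm in diameter, 46 mm high. Not wanted. The two stand near each other and may have changed places.
- track: Sloped steel track of the feed chute, fixed on a grey stand with a 270 x 120 mm base plate. Origin: on its floor, on the centre line, at the upper end. x runs down the slope along the floor, z is square to the floor, y across. Slope 15 degrees, length 264 mm. A bushing does not slide down by its own weight: friction holds it wherever it is put.
- stop (a joint): How far the sprung stop is pressed in downhill, m. 0 = home; it yields from 2 N on, 2.8 N more per mm, and ends at 0.008. The latch snaps shut once the stop is pressed in about 2 mm, after a push of some 7 to 12 N with friction; at 6 mm, too far, the push is some 19 to 24 N. With the bushing caught and let go the stop stays pressed in 1 to 2 mm.
- latch (a joint): How far the side latch is pressed back out of the track, m. 0 = shut, standing 6 mm into the track through the -y wall, its flat face 42.5 mm uphill of the stop's. The flange presses it back 3 to 8 mm on its ramp, some 45 mm before the stop is met, which takes 2 to 8 N of push; past it the push is low again until the stop. It springs shut by itself behind the flange.
- mug: small stoneware mug, a bystander. Origin under it, on the table.
- bay (a point): Middle of the open loading bay's floor, 44 mm down the track (axes as the track). Guides 10 mm high on both sides, from 12 to 85 mm down the track, narrow from 60 to 47 mm apart (54 mm apart here). Open above and at the upper end.
- rail_mouth (a point): On the floor on the centre line, 85 mm down the track (axes as the track). From here on the walls are 47 mm apart and two rails cover the flange: undersides 8 mm, tops 11 mm over the floor (turned-up mouth, within 7 mm of here: tops 13 mm), 36 mm apart, so that the barrel passes between. The flange has 1.5 mm play each side and 2 mm under the rails, and gets in only here.
- stop_slot (a point): On the floor on the centre line, 186 mm down the track (axes as the track): middle of the range in which the escapement head (sprung stop across the track, side latch, block over the rails behind the stop, 28 mm high) may be clamped. Its place is not measured: the stop's face stands anywhere within 18 mm uphill or downhill of here, and has to be felt.
Things that resemble listed ones, but are neither listed nor needed, are in the scene too. Leave any black or pink look-alike of the part that bears bushing_center alone.

How it is judged (in metres and radians):
On the way:
1. the bushing stands flange down on the floor of the track's upper part, not yet at the latch (x of bushing_center in the frame of track between 0.01 and 0.095 m and y of bushing_center in the frame of track between -0.012 and 0.012 m and z of bushing_center in the frame of track between 0.018 and 0.032 m), for 0.1 s.
At the end, for the whole second after the job is handed in: The bushing rests flange down in the track between stop and latch: latch shut behind it (within 2.2 mm), stop pressed in by it 0.7 to 3 mm, its axis square to the floor within 0.08 rad, within 4 mm of the track's centre line, at rest (value of joint latch below 0.0022 m and value of joint stop between 0.0007 and 0.003 m and x of bushing_center in the frame of track between 0.142 and 0.19 m and y of bushing_center in the frame of track between -0.004 and 0.004 m and z of bushing_center in the frame of track between 0.02 and 0.027 m and angle between the z axis of bushing_center and the z axis of track, either way round below 0.08 rad and linear speed of bushing below 0.02 m/s); the robot touches nothing.
It fails at once if the stop is driven 6 mm or more into its spring (value of joint stop above 0.006 m).
It fails at once if the plain sleeve is moved by more than 30 mm (distance of sleeve_center from where it was at the start of the episode above 0.03 m).
It fails at once if the mug is moved by more than 30 mm (distance of mug from where it was at the start of the episode above 0.03 m).
It also fails if it takes over 56 s, if anything falls off the work surface, if the arm or the gripper's body presses on something with over 40 N, if the wrist force passes 120 N, or if a joint passes its speed limit or range.

## Working session

There is one attempt and no reset: what is moved stays moved. The work goes in short steps, Python scripts to look and compute and a shell command to move; the robot and the scene stay as the last step left them, time stands still between calls to the robot, and variables do not carry over. Pictures are saved under pics/ and viewed, at most 10 in all, crops included, and the job is handed in when it is done.

```bash
mkdir -p pics; cat > h.py <<'E'
import numpy as np, cv2
from scipy.spatial.transform import Rotation as R
from bench import *
def grab(n):
    s=read_state(); im,d=get_image(n); m=camera_model(n); K=np.array(m["K"])
    if n=="wrist":
        T=np.eye(4); T[:3,:3]=R.from_quat(s["ee_rot"]).as_matrix(); T[:3,3]=s["position"]
        T=T@np.array(m["hand_eye"])
    else:
        T=np.eye(4); r=cv2.Rodrigues(np.array(m["rvec"],float))[0]; T[:3,:3]=r.T; T[:3,3]=-r.T@np.array(m["tvec"],float).ravel()
    np.savez(f"{n}.npz",im=im,d=d,K=K,T=T); return im,d,K,T
def load(n): 
    z=np.load(f"{n}.npz"); return z["im"],z["d"],z["K"],z["T"]
def cloud(d,K,T):
    v,u=np.mgrid[:d.shape[0],:d.shape[1]]
    P=np.stack([(u-K[0,2])/K[0,0]*d,(v-K[1,2])/K[1,1]*d,d],-1)
    W=P@T[:3,:3].T+T[:3,3]; W[d==0]=np.nan; return W
E
python3 - <<'E'
from h import *
a=grab("scene");b=grab("side")
cv2.imwrite("pics/a.png",a[0]);cv2.imwrite("pics/b.png",b[0])
print(a[3],b[3],read_state())
E
```

```text
[[ 5.59698356e-01 -4.22263323e-01  7.13043783e-01 -1.91328664e+02]
 [-8.28696168e-01 -2.84528748e-01  4.81981382e-01 -5.93218429e+02]
 [-6.41605089e-04 -8.60660837e-01 -5.09178271e-01  6.49175713e+02]
 [ 0.00000000e+00  0.00000000e+00  0.00000000e+00  1.00000000e+00]] [[ 9.54211606e-01 -1.77863647e-01  2.40509323e-01  3.85185823e+02]
 [-2.98736478e-01 -5.25266424e-01  7.96775816e-01 -7.71118631e+02]
 [-1.53859804e-02 -8.32141639e-01 -5.54349677e-01  5.61877390e+02]
 [ 0.00000000e+00  0.00000000e+00  0.00000000e+00  1.00000000e+00]] {'clock': 0.1, 'joints': array([ 1.36962453e+00,  3.85467633e-01,  6.76289514e-03, -4.41848339e-04,
       -1.19401847e+00, -2.58621114e-01]), 'joint_vel': array([ 0.00029807, -0.00168818,  0.0035861 ,  0.00142326,  0.00017047,
        0.0004176 ]), 'joint_efforts': array([-1.13409518e-03, -3.93321705e+01,  1.88927060e+01,  4.19790924e+00,
       -2.62400805e-03,  2.43364454e-06]), 'position': array([277.0896715 , 559.63009737, 230.33738591]), 'ee_rot': array([ 9.73670952e-01, -2.27955930e-01, -1.77593587e-04,  9.68942059e-04]), 'contact_force': array([ 0.11440345,  0.12227518, -0.02679751]), 'wrist_torque': array([-0.02421631, -0.00134629, -0.01526096]), 'grasp_force': 0.0, 'gripper_width': 85.45693494006431}
```

View pics/a.png

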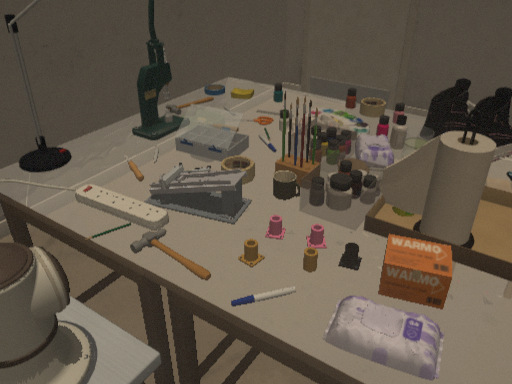

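View pics/b.png

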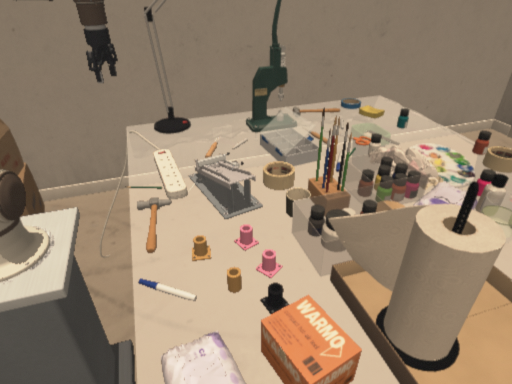

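The scene image shows a bronze flanged part at (251,252), a plain bronze sleeve at (311,261), pink flanged look-alikes at (276,227) and (317,236), and a black one at (349,256). The bronze one with the square flange fits. The chute is at (200,188) and the mug at (285,185). I'll confirm in a crop and measure.

```bash
python3 - <<'E'
from h import *
a=load("scene");b=load("side")
c1=cv2.resize(a[0][225:290,225:365],None,fx=5,fy=5,interpolation=3)[:,:700]
c2=cv2.resize(b[0][140:220,180:270],None,fx=5,fy=5,interpolation=3)
c3=cv2.resize(a[0][160:220,140:255],None,fx=4,fy=4,interpolation=3)
o=np.zeros((600,800,3),np.uint8)
c1=cv2.resize(c1,(440,205)); o[:205,:440]=c1; c2=cv2.resize(c2,(360,320));o[:320,440:]=c2; o[325:565,:460]=c3
cv2.imwrite("pics/c.png",cv2.convertScaleAbs(o,alpha=1.4))
for n,bx in (("scene",(235,235,268,268)),("scene",(300,246,320,274)),("side",(188,232,214,262)),("side",(224,264,246,294))):
    im,d,K,T=load(n);W=cloud(d,K,T)[bx[1]:bx[3],bx[0]:bx[2]].reshape(-1,3)
    t=W[(W[:,2]>40)&(W[:,2]<55)]; print(n,"top",len(t),t.mean(0),t.min(0),t.max(0))
    f=W[(W[:,2]>3.5)&(W[:,2]<9)]; print(" flange",len(f), cv2.minAreaRect(f[:,:2].astype(np.float32)))
# track clouds
A=[]
for n,bx in (("scene",(135,155,260,225)),("side",(180,140,270,220))):
    im,d,K,T=load(n);W=cloud(d,K,T)[bx[1]:bx[3],bx[0]:bx[2]].reshape(-1,3);W=W[np.isfinite(W[:,0])]
    p=W[(W[:,2]>2.5)&(W[:,2]<14)]; print(n,cv2.minAreaRect(p[:,:2].astype(np.float32)),len(p))
    q=W[W[:,2]>30]; print(q.min(0),q.max(0)); A.append(W)
W=np.vstack(A);np.save("tr.npy",W)
# base plate candidate heights
print(np.histogram(W[:,2],bins=np.arange(-6,140,4)))
E
```

```text
scene top 108 [ 447.04148098 -147.75086147   45.07619269] [ 432.28766321 -162.20799409   40.1086605 ] [ 462.52595267 -133.48952396   48.81864636]
 flange 171 ((471.18450927734375, -130.4158935546875), (117.21900939941406, 74.45756530761719), 31.169797897338867)
scene top 110 [ 494.42180652 -272.08454278   45.04121067] [ 480.63773962 -285.7912617    40.135454  ] [ 510.99077502 -256.4620234    48.52958969]
 flange 64 ((520.67626953125, -258.87103271484375), (97.62744903564453, 35.77619552612305), 22.629308700561523)
side top 104 [ 448.90507383 -151.28546868   45.03135102] [ 434.61868507 -164.61829466   40.12425642] [ 463.82061644 -135.79521288   48.61179949]
 flange 151 ((452.70989990234375, -124.54280853271484), (110.39311981201172, 52.02547836303711), 87.24813079833984)
side top 128 [ 496.39601884 -275.0664366    45.24986316] [ 482.04568913 -288.43646965   40.23004748] [ 511.59317828 -258.43016845   48.3627632 ]
 flange 31 ((505.48394775390625, -251.37608337402344), (82.8523941040039, 35.4939079284668), 68.07147216796875)
scene ((619.832763671875, 182.19015502929688), (410.1838684082031, 399.774169921875), 35.49531936645508) 2935
[394.5564314  -30.38170745  30.00336373] [791.75649287 238.20758271 113.66998154]
side ((571.7686767578125, 218.01339721679688), (512.1014404296875, 344.6189880371094), 71.13156127929688) 3507
[438.46918613 -33.26281997  30.11805596] [792.53626495 338.89271321 113.18615563]
(array([   7, 2855, 4130, 2339,  973,  281,  252,  230,  227,  577,  137,
        136,  176,  275,  129,  116,  161,  186,  284,  296,  316,  356,
        309,  249,  224,  199,  168,  218,   63,   12,    0,    0,    0,
          0,    0,    0]), array([ -6,  -2,   2,   6,  10,  14,  18,  22,  26,  30,  34,  38,  42,
        46,  50,  54,  58,  62,  66,  70,  74,  78,  82,  86,  90,  94,
        98, 102, 106, 110, 114, 118, 122, 126, 130, 134, 138]))
```

View pics/c.png

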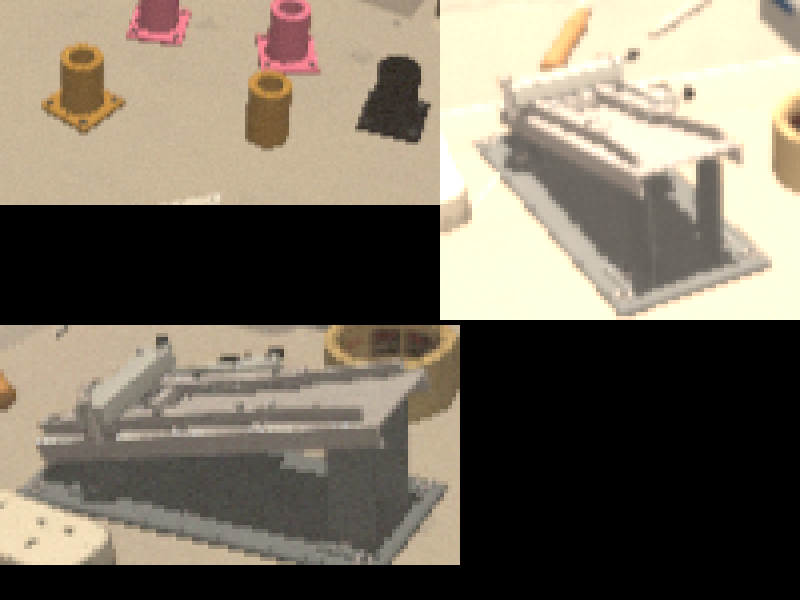

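The crop confirms it. The bronze part with the square flange (scene 251,252, axis about (448,-149)) is the one wanted, and the one at (311,261) is the plain sleeve. The flange edges look turned about 45° in the scene image. The chute's upper end is on the right in the scene image, nearest the viewer in the side image. Next I'll measure the track.

```bash
python3 - <<'E'
from h import *
def pz(n,u,v,z):
    im,d,K,T=load(n); r=T[:3,:3]@np.array([(u-K[0,2])/K[0,0],(v-K[1,2])/K[1,1],1]); return (T[:3,3]+r*(z-T[2,3])/r[2]).round(1)
for p in [(262.5,206),(226.7,218),(189.5,177)]: print("side",pz("side",*p,6))
for p in [(145,201),(251.7,200.5),(236,219)]: print("scene",pz("scene",*p,6))
# flange corners bushing, scene crop scale 440/140
s=440/140
for p in [(43,104),(84,131),(125,102)]: print("fl",pz("scene",225+p[0]/s,225+p[1]/s,3))
# RANSAC plane with 15deg tilt
W=np.load("tr.npy");W=W[(W[:,2]>25)&(W[:,0]<720)]
rng=np.random.default_rng(0);best=(0,)
for i in range(20000):
    q=W[rng.choice(len(W),3,False)]; n=np.cross(q[1]-q[0],q[2]-q[0]); l=np.linalg.norm(n)
    if l<100: continue
    n/=l; n*=np.sign(n[2])
    if abs(np.degrees(np.arccos(n[2]))-15)>2: continue
    c=(abs((W-q[0])@n)<2).sum()
    if c>best[0]: best=(c,n,q[0]@n)
c,n,o=best; I=W[abs(W@n-o)<2]
print(c,n,o,"downhill yaw",np.degrees(np.arctan2(n[1],n[0])),I.min(0),I.max(0),I.mean(0))
E
```

```text
side [647.7 -17.1   6. ]
side [539.3 -39.4   6. ]
side [480.1 210.3   6. ]
scene [483.8 226.6   6. ]
scene [648.2 -12.8   6. ]
scene [552.8 -29.7   6. ]
fl [ 434.2 -124.     3. ]
fl [ 426.5 -165.1    3. ]
fl [ 469.1 -171.7    3. ]
1041 [-0.07382027  0.24260015  0.96731367] 54.31755151078055 downhill yaw 106.9243669373755 [496.71705945 -27.62619523  38.09843628] [627.74101066 222.57143832 107.41390879] [565.64510477  62.5714281   83.54502056]
```

```bash
cat >> h.py <<'E'
def go(p,xyaw,tilt=0,zrot=None):
    """shift/turn to pose: tool z down, tool x at world yaw xyaw deg; tilt: tool turned about own y (deg)"""
    s=read_state(); R0=R.from_quat(s["ee_rot"]); y=np.radians(xyaw); x=np.array([np.cos(y),np.sin(y),0]); z=np.array([0,0,-1.])
    Rt=R.from_matrix(np.stack([x,np.cross(z,x),z],1))*R.from_rotvec([0,np.radians(tilt),0])
    print("row",(R0.inv().apply(np.array(p)-s["position"])/1000).round(4),(R0.inv()*Rt).as_rotvec().round(4))
E
python3 - <<'E'
from h import *
print(np.array(camera_model("wrist")["hand_eye"]).round(3).tolist(),camera_model("wrist")["K"])
go((575,60,330),-77)
E
```

```text
[[-0.0, -0.947, -0.32, 82.258], [1.0, 0.0, -0.002, 0.062], [0.002, -0.32, 0.947, -141.62], [0.0, 0.0, 0.0, 1.0]] [[305.91231862   0.         258.60458328]
 [  0.         305.91231862 186.31166461]
 [  0.           0.           1.        ]]
row [ 0.4887  0.3157 -0.099 ] [ 0.0018 -0.001   0.8839]
```

```bash
python3 -m handwheel '[[0.489,0.316,-0.07,0,0,0.884,1],[0.489,0.316,-0.07,0,0,0.884,1],[0.489,0.316,-0.07,0,0,0.884,1],[0.489,0.316,-0.07,0,0,0.884,1],[0.489,0.316,-0.07,0,0,0.884,1],[0.489,0.316,-0.07,0,0,0.884,1],[0.489,0.316,-0.07,0,0,0.884,1],[0.489,0.316,-0.07,0,0,0.884,1],[0.489,0.316,-0.07,0,0,0.884,1],[0.489,0.316,-0.07,0,0,0.884,1]]'
python3 - <<'E'
from h import *
im,d,K,T=grab("wrist")
cv2.imwrite("pics/d.png",cv2.resize(im,None,fx=1.56,fy=1.56,interpolation=3)[:600,:800])
print(read_state()["position"])
E
```

```text
clock: 1.35
position: [576.3, 57.0, 301.0]
ee_rot: [0.782, -0.624, -0.0, 0.0]
contact_force: [0.1, -0.1, -0.0]
gripper_width: 85.2
grasp_force: 0.0
[577.05202256  55.98182466 300.96917643]
```

View pics/d.png

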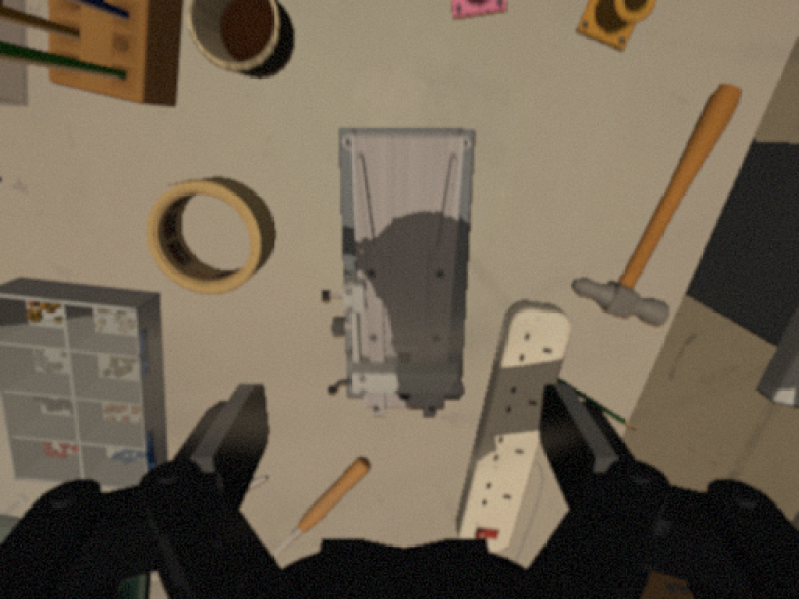

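The wrist view shows the chute lengthwise. The upper end is at the top (display y≈135), the guides run from (360,155)/(455,155) to (372,235)/(440,235), and the head block is at about (375,380). Now I'll fit the floor and centre line.

```bash
python3 - <<'E'
from h import *
im,d,K,T=load("wrist");W=cloud(d,K,T)
F=W[92:150,240:282].reshape(-1,3);F=F[np.isfinite(F[:,0])]
for i in range(3):
    c=F.mean(0);n=np.linalg.svd(F-c)[2][2];n*=np.sign(n[2]); r=(F-c)@n; F=F[abs(r)<2]
print("n",n,"tilt",np.degrees(np.arccos(n[2])),"yaw",np.degrees(np.arctan2(n[1],n[0])),"c",c,r.std())
for yaw in (np.degrees(np.arctan2(n[1],n[0])),103):
  a=np.radians(yaw);t=np.radians(15); x=np.array([np.cos(a)*np.cos(t),np.sin(a)*np.cos(t),-np.sin(t)]);y=np.array([-np.sin(a),np.cos(a),0]);z=np.cross(x,y)
  P=W[75:270,200:310].reshape(-1,3);P=P[np.isfinite(P[:,0])]; L=np.stack([(P-c)@x,(P-c)@y,(P-c)@z],1)
  np.save("L.npy",L)
  m=(abs(L[:,2])<25)
  print("yaw",yaw)
  for lo in range(-60,220,20):
    q=L[(L[:,0]>=lo)&(L[:,0]<lo+20)&(L[:,2]>-8)&(L[:,2]<40)]
    if len(q)<20: print(lo,len(q));continue
    b=[ (q[(q[:,1]>=k)&(q[:,1]<k+6),2]) for k in range(-48,48,6)]
    print(lo,len(q),"y",q[:,1].min().round(),q[:,1].max().round()," ".join("%5.1f"%np.median(v) if len(v) else "  -  " for v in b))
E
```

```text
n [-0.05585077  0.25175124  0.96617907] tilt 14.943834616589601 yaw 102.50843022865864 c [583.50747929  16.01184146  94.7608376 ] 0.7045809563742086
yaw 102.50843022865864
-60 0
-40 1186 y -39.0 39.0   -    -0.4   0.4  -0.0  -0.0  -0.0  -0.2  -0.1   0.1  -0.1  -0.2  -0.2  -0.1   0.3   0.1   -  
-20 1236 y -39.0 39.0   -     0.0   8.7   0.5  -0.1  -0.1   0.1  -0.1  -0.1   0.1  -0.0   0.1   0.5   9.1  -0.1   -  
0 1127 y -39.0 39.0   -    -0.4   0.3   4.9  -0.0   0.0   0.0  -0.0   0.1   0.0   0.0  -0.0   5.3   0.3  -0.1   -  
20 1019 y -39.0 39.0   -    -0.1  -0.1   9.1   0.0   0.1   0.1   0.2   0.1   0.1   0.1  -0.2   9.2   0.1   0.1   -  
40 997 y -39.0 39.0   -    -0.1   0.2  11.5  10.6  -0.2  -0.1  -0.0   0.0  -0.1  -0.0  10.7  11.4   0.1  -0.1   -  
60 984 y -51.0 39.0  11.3   1.5   0.8  11.5  11.0   0.1  -0.0   0.1   0.1  -0.0   0.2  11.0  11.4   0.0  -0.2   -  
80 998 y -68.0 38.0  14.6  14.1  12.1  11.1  11.2   0.3   0.2   0.1  -0.1   0.0  -0.1  10.9  11.1  -0.0  -0.0   -  
100 815 y -63.0 39.0  12.0  11.0   0.4  11.0  10.7   0.2   0.0   0.1   0.1   0.3  -0.1  11.0  11.0  -0.0 
[... 1427 characters left out ...]

100 826 y -64.0 38.0  11.9   8.2  10.2  10.9  10.5   0.0   0.0   0.1   0.1   0.3   0.0  11.0  11.0  -0.1   0.1   -  
120 875 y -64.0 37.0  11.8   0.4   0.5  11.4  10.7   0.2   0.5   0.5   0.4   0.2   0.5  11.2  11.2   0.0  -0.1   -  
140 1327 y -48.0 44.0  14.8  10.6  16.0  11.7  11.5  10.4  12.1  12.8  14.3  10.7  11.5  12.1  15.2   0.8  21.8  22.4
160 917 y -69.0 49.0  28.0  27.8  28.1  27.9  28.1  28.1  27.9  28.0  28.1  28.0  28.0  28.0  28.1  27.8  28.3  28.3
180 43 y -33.0 38.0   -     -    11.2  11.1  10.9   -    12.3  13.1  11.8  26.5  11.9  11.2  11.3  27.1  26.8   -  
200 330 y -42.0 36.0   -     0.4  10.9  11.2  10.7   0.4   0.3  12.5   0.6   0.2   4.8  11.6  11.3   0.4   -     -
```

```bash
cat >> h.py <<'E'
YAW=102.5
def tframe():
    a=np.radians(YAW);t=np.radians(15); x=np.array([np.cos(a)*np.cos(t),np.sin(a)*np.cos(t),-np.sin(t)]);y=np.array([-np.sin(a),np.cos(a),0]);return np.stack([x,y,np.cross(x,y)],1)
O=np.load("O.npy") if __import__("os").path.exists("O.npy") else None
def trk(p): return O+tframe()@np.array(p,float)
def inv(w): return (np.array(w)-O)@tframe()
E
python3 - <<'E'
from h import *
im,d,K,T=load("wrist");W=cloud(d,K,T);c=np.array([583.507,16.012,94.761])
L=(W-c)@tframe()
P=L[75:270,200:310].reshape(-1,3);P=P[abs(P[:,2])<2]
f=P[abs(P[:,1])<30]; print("x min",np.percentile(f[:,0],[0,.5,2,5]),"y",np.percentile(P[:,1],[0.5,99.5]))
x0=f[:,0].min(); y0=0
e=[]
for lo in range(-30,140,20):
    q=P[(P[:,0]>lo)&(P[:,0]<lo+20)&(abs(P[:,1])<45),1]; e.append((q.min()+q.max())/2)
print(np.round(e,1)); y0=np.median(e)
O=c+tframe()@np.array([x0,y0,0]);np.save("O.npy",O);print("O",O)
Q=((W-O)@tframe()).reshape(-1,3)
b=Q[(abs(Q[:,1])<30)&(Q[:,2]>24)&(Q[:,2]<32)];print("block x",np.percentile(b[:,0],[1,5,95,99]))
r=Q[(abs(Q[:,1])<23)&(abs(Q[:,1])>19)&(Q[:,2]>9)&(Q[:,2]<15)];print("rail start",np.percentile(r[:,0],[1,3]))
# bushing visible at display (630,10)
go((448,-150,190),-99)
E
```

```text
x min [-36.88806991 -36.28546137 -34.80974065 -31.87588255] y [-39.67676389  38.35199951]
[ 0.1 -0.1 -0.  -0.1 -0.3 -2.8  2.2 -0.9 -0.6]
O [591.32139725 -18.75183601 104.30833503]
block x [192.21673657 192.83614549 215.48741156 216.51449815]
rail start [80.53306791 83.13534302]
row [0.1723 0.1713 0.1113] [ 3.000e-04 -1.200e-03  3.796e-01]
```

```bash
python3 -m handwheel '[[0.172,0.171,0.111,0,0,0.38,1],[0.172,0.171,0.111,0,0,0.38,1],[0.172,0.171,0.111,0,0,0.38,1],[0.172,0.171,0.111,0,0,0.38,1],[0.172,0.171,0.111,0,0,0.38,1],[0.172,0.171,0.111,0,0,0.38,1]]'
python3 - <<'E'
from h import *
im,d,K,T=grab("wrist");W=cloud(d,K,T)
cv2.imwrite("pics/e.png",im)
near=(np.hypot(W[...,0]-448,W[...,1]+150)<45)
t=W[near&(W[...,2]>42)&(W[...,2]<50)];print("top",len(t),(t.min(0)+t.max(0))/2,t.max(0)-t.min(0))
f=W[near&(W[...,2]>3.2)&(W[...,2]<9.5)];print("fl",len(f),cv2.minAreaRect(f[:,:2].astype(np.float32)))
print(read_state()["position"])
E
```

```text
clock: 2.15
position: [447.0, -146.5, 190.1]
ee_rot: [-0.65, 0.76, 0.0, -0.0]
contact_force: [0.7, 0.4, 0.3]
gripper_width: 85.5
grasp_force: 0.0
top 462 [ 449.35871743 -147.56900105   44.53335941] [29.75061812 29.36004264  4.8017299 ]
fl 835 ((449.4451599121094, -147.8950958251953), (43.58415222167969, 43.69458770751953), 82.32647705078125)
[ 448.19722101 -146.00118877  190.76778654]
```

View pics/e.png

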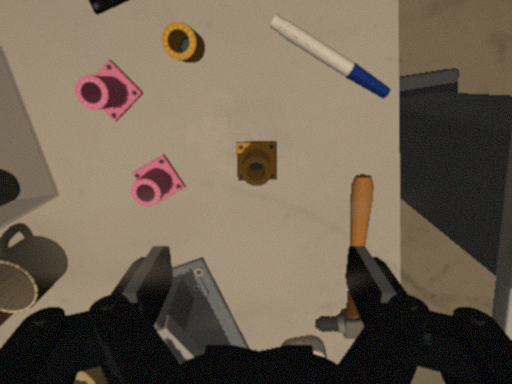

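Bushing at (449.4, -147.8), flange 43.6 mm at 82.3°, top 44.5 mm: consistent with the sizes given. It stands alone at pixel (257,165). The pink parts are 95 mm or more to the left and the sleeve is at (180,40). Grasp now.

```bash
python3 - <<'E'
from h import *
go((449.4,-147.8,60),-97.7);go((449.4,-147.8,15),-97.7)
E
```

```text
row [ 0.0016 -0.0013  0.1308] [-0.0012 -0.0001 -0.0186]
row [ 0.0016 -0.0012  0.1758] [-0.0012 -0.0001 -0.0186]
```

```bash
python3 -m handwheel '[[0.0016,-0.0013,0.06,0,0,-0.019,1],[0.0016,-0.0013,0.11,0,0,-0.019,1],[0.0016,-0.0013,0.15,0,0,-0.019,1],[0.0016,-0.0013,0.1755,0,0,-0.019,1],[0.0016,-0.0013,0.1755,0,0,-0.019,-1],[0.0016,-0.0013,0.1755,0,0,-0.019,-1],[0.0016,-0.0013,0.1755,0,0,-0.019,-1],[0.0016,-0.0013,0.1755,0,0,-0.019,-1],[0.0016,-0.0013,0.1755,0,0,-0.019,-1]]'
python3 - <<'E'
from h import *
print(read_state()["position"],O)
print("lift",);go((449.4,-147.8,200),-97.7)
E
```

```text
clock: 3.32
position: [449.9, -147.8, 16.5]
ee_rot: [-0.658, 0.753, -0.001, 0.001]
contact_force: [-0.5, 1.9, 6.8]
gripper_width: 28.4
grasp_force: 59.3
[ 449.91475217 -147.77274816   16.46929333] [591.32139725 -18.75183601 104.30833503]
lift
row [ 0.     -0.0002 -0.1835] [-0.0038  0.0005  0.0009]
```

```bash
python3 -m handwheel '[[0,0,-0.06,0,0,0,-1],[0,0,-0.12,0,0,0,-1],[0,0,-0.184,0,0,0,-1],[0,0,-0.184,0,0,0,-1]]'
python3 - <<'E'
from h import *
go(trk((40,0,80)),YAW-180,15)
E
```

```text
clock: 3.82
position: [451.4, -148.2, 204.5]
ee_rot: [-0.658, 0.753, -0.005, 0.005]
contact_force: [0.3, 0.2, -2.6]
gripper_width: 28.3
grasp_force: 59.7
row [-0.2026 -0.1005  0.0349] [ 0.0328  0.2579 -0.3515]
```

```bash
python3 -m handwheel '[[-0.06,-0.04,0,0,0,-0.15,-1],[-0.12,-0.08,0,0.016,0.13,-0.3,-1],[-0.2026,-0.1005,0.0349,0.0328,0.2579,-0.3515,-1],[-0.2026,-0.1005,0.0349,0.0328,0.2579,-0.3515,-1],[-0.2026,-0.1005,0.0349,0.0328,0.2579,-0.3515,-1],[-0.2026,-0.1005,0.0349,0.0328,0.2579,-0.3515,-1]]'
python3 - <<'E'
from h import *
im,d,K,T=grab("wrist")
s=grab("side"); sc=grab("scene")
o=np.zeros((600,800,3),np.uint8)
o[:384,:512]=im; o[384:600,:288]=cv2.resize(s[0][125:206,170:278],(288,216)); o[384:600,300:660]=cv2.resize(sc[0][130:220,120:270],(360,216))
cv2.imwrite("pics/f.png",cv2.convertScaleAbs(o,alpha=1.3))
st=read_state();print(inv(st["position"]),st["contact_force"])
go(trk((40,0,18)),YAW-180,15)
W=cloud(d,K,T); L=(W-O)@tframe(); m=(abs(L[...,1])<25)&(L[...,2]>55)&(L[...,2]<75)&(abs(L[...,0]-40)<50)
print(m.sum(),np.nanmin(L[m],0),np.nanmax(L[m],0))
E
```

```text
clock: 4.58
position: [574.1, 39.0, 162.9]
ee_rot: [0.774, -0.62, 0.096, 0.087]
contact_force: [-0.2, -0.7, -1.3]
gripper_width: 28.1
grasp_force: 59.8
[41.642024    3.95533722 73.21931676] [-0.09287643  0.72056092 -1.79935258]
row [ 0.0019 -0.0047  0.0552] [0.0127 0.0038 0.0011]
2530 [ 20.60381435 -17.54739424  55.82748351] [53.39535692 24.98445915 74.99730353]
```

View pics/f.png

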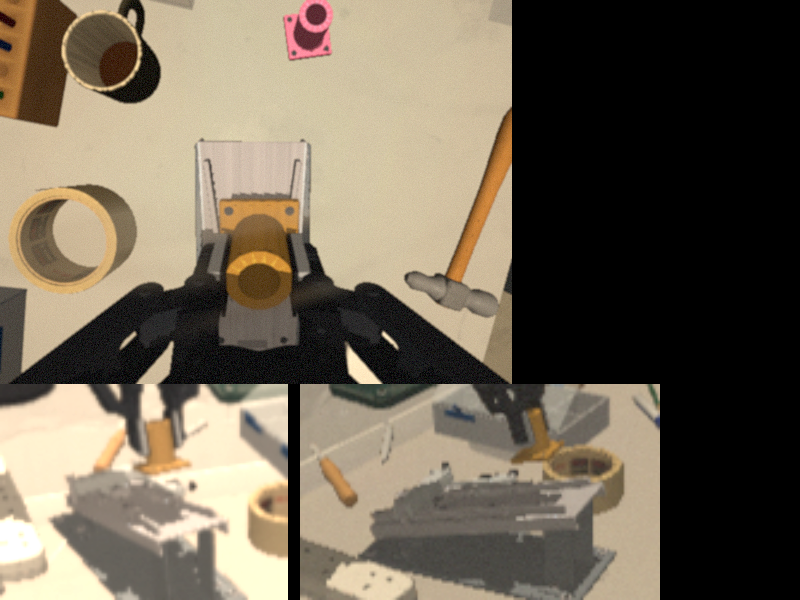

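The wrist view shows the bushing upright between the fingers. The flange (219–299, 200) is parallel to the chute walls, with the bay in front of it. Lowering.

```bash
python3 -m handwheel '[[0.002,-0.0045,0.02,0.012,0.004,0.001,-1],[0.002,-0.0045,0.04,0.012,0.004,0.001,-1],[0.002,-0.0045,0.046,0.012,0.004,0.001,-1],[0.002,-0.0045,0.046,0.012,0.004,0.001,-1],[0.002,-0.0045,0.046,0.012,0.004,0.001,-1]]'
python3 - <<'E'
from h import *
st=read_state();print(inv(st["position"]),tframe().T@st["contact_force"])
go(trk((40,0,17)),YAW-180,15)
E
```

```text
clock: 5.35
position: [582.5, 27.0, 120.9]
ee_rot: [0.774, -0.62, 0.102, 0.081]
contact_force: [-0.1, 0.7, -1.4]
gripper_width: 28.3
grasp_force: 59.8
[40.67821951 -1.32955845 28.12085111] [ 1.04820652 -0.00795327 -1.14999473]
row [0.0007 0.0013 0.0111] [-0.0015 -0.0002  0.0014]
```

```bash
python3 -m handwheel '[[0.001,0.0013,0.004,-0.001,0,0.001,-1],[0.001,0.0013,0.008,-0.001,0,0.001,-1],[0.001,0.0013,0.0105,-0.001,0,0.001,-1],[0.001,0.0013,0.0115,-0.001,0,0.001,-1],[0.001,0.0013,0.0115,-0.001,0,0.001,-1]]'
python3 - <<'E'
from h import *
st=read_state();print(inv(st["position"]),tframe().T@st["contact_force"],st["wrist_torque"])
E
```

```text
clock: 5.98
position: [581.2, 23.1, 110.5]
ee_rot: [0.773, -0.62, 0.102, 0.083]
contact_force: [-6.2, 2.1, 7.3]
gripper_width: 28.6
grasp_force: 61.1
[39.94024351  0.80936946 17.13726535] [1.41060219 5.59657627 7.95258048] [ 0.939276    1.60541011 -0.35966719]
```

```bash
python3 -m handwheel '[[0,0,-0.0005,0,0,0,-1],[0,0,-0.0005,0,0,0,1],[0,0,-0.0005,0,0,0,1],[0,0,-0.0005,0,0,0,1],[0,0,-0.0005,0,0,0,1],[0,0,-0.02,0,0,0,1],[0,0,-0.05,0,0,0,1],[0,0,-0.05,0,0,0,1]]'
python3 -m handwheel '[[0.05,0,-0.01,0,0,0,1],[0.065,0,-0.01,0,0,0,-1],[0.065,0,-0.01,0,0,0,-1],[0.065,0,-0.01,0,0,0,-1],[0.065,0,-0.01,0,0,0,-1],[0.065,0,-0.01,0,0,0,-1],[0.065,0,-0.01,0,0,0,-1]]'
python3 - <<'E'
from h import *
im,d,K,T=grab("wrist")
cv2.imwrite("pics/g.png",cv2.convertScaleAbs(im,alpha=1.3))
st=read_state();print(inv(st["position"]),tframe().T@st["contact_force"])
go(trk((-8,0,15)),YAW-180,15)
for n in ("wrist","side","scene"):
    a=load("wrist") if n=="wrist" else grab(n)
    L=(cloud(*a[1:])-O)@tframe(); m=(abs(L[...,1])<25)&(L[...,2]>38)&(L[...,2]<50)&(L[...,0]>20)&(L[...,0]<70)
    q=L[m];print(n,len(q),q.min(0),q.max(0))
E
```

```text
clock: 6.98
position: [580.3, 36.4, 159.6]
ee_rot: [0.774, -0.62, 0.103, 0.08]
contact_force: [0.0, 0.2, 0.4]
gripper_width: 85.5
grasp_force: 0.0
clock: 7.85
position: [591.8, -22.9, 183.7]
ee_rot: [0.774, -0.62, 0.101, 0.083]
contact_force: [0.0, -0.2, -0.3]
gripper_width: 0.2
grasp_force: 0.0
[-24.69791414   0.41703216  75.65514572] [ 0.18054097  0.53312735 -0.2847991 ]
row [-0.0167 -0.0005  0.0606] [ 0.0015 -0.0005  0.0014]
wrist 85 [48.50265496 -2.71768118 42.03169251] [55.44970423  3.59739183 46.53805773]
side 67 [ 21.49817942 -13.06290349  38.00366331] [50.60296243 15.53258175 48.60212159]
scene 87 [ 24.53145513 -16.12376565  38.20093388] [56.49253096 18.40543296 49.06642039]
```

View pics/g.png

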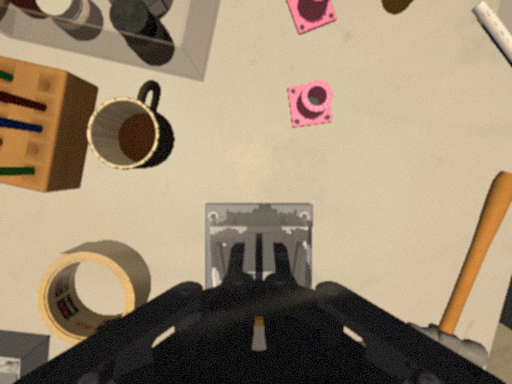

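The fingers are shut, uphill of the bay. The bushing stands in the bay at x≈40, y≈0.5 by depth, top at about 46 mm. Lowering behind it, then pushing.

```bash
python3 -m handwheel '[[-0.0167,-0.0005,0.025,0,0,0.001,-1],[-0.0167,-0.0005,0.05,0,0,0.001,-1],[-0.0167,-0.0005,0.060,0,0,0.001,-1],[-0.0167,-0.0005,0.060,0,0,0.001,-1],[-0.0167,-0.0005,0.060,0,0,0.001,-1]]'
python3 - <<'E'
from h import *
st=read_state();print(inv(st["position"]),tframe().T@st["contact_force"])
E
python3 -m handwheel '[[-0.005,0,0,0,0,0,-1],[-0.01,0,0,0,0,0,-1],[-0.015,0,0,0,0,0,-1],[-0.020,0,0,0,0,0,-1],[-0.025,0,0,0,0,0,-1],[-0.030,0,0,0,0,0,-1],[-0.035,0,0,0,0,0,-1],[-0.040,0,0,0,0,0,-1],[-0.04,0,0,0,0,0,-1]]'
python3 - <<'E'
from h import *
st=read_state();print(inv(st["position"]),tframe().T@st["contact_force"])
E
```

```text
clock: 8.62
position: [592.9, -22.5, 122.6]
ee_rot: [0.773, -0.621, 0.102, 0.082]
contact_force: [0.3, 0.1, -0.3]
gripper_width: -0.2
grasp_force: 0.0
[-8.57438647 -0.74977335 16.67469026] [ 0.1245186  -0.27195453 -0.24520482]
clock: 9.75
position: [583.6, 15.5, 111.0]
ee_rot: [0.773, -0.62, 0.101, 0.082]
contact_force: [0.4, 0.2, -0.2]
gripper_width: 0.2
grasp_force: 0.0
[32.1455483   0.10275439 15.51927715] [ 0.13723698 -0.43993039 -0.19455563]
```

```bash
python3 -m handwheel '[[-0.003,0,0,0,0,0,-1],[-0.006,0,0,0,0,0,-1],[-0.009,0,0,0,0,0,-1],[-0.012,0,0,0,0,0,-1],[-0.015,0,0,0,0,0,-1],[-0.018,0,0,0,0,0,-1]]'
python3 - <<'E'
from h import *
st=read_state();print(inv(st["position"]),tframe().T@st["contact_force"])
for n in ("side","scene"):
    L=(cloud(*grab(n)[1:])-O)@tframe(); m=(abs(L[...,1])<25)&(L[...,2]>20)&(L[...,2]<44)&(L[...,0]>60)&(L[...,0]<130)
    q=L[m];print(n,len(q),np.percentile(q,[1,99],axis=0))
E
```

```text
clock: 10.5
position: [579.9, 32.2, 106.4]
ee_rot: [0.773, -0.621, 0.101, 0.082]
contact_force: [0.1, -0.6, -0.6]
gripper_width: -0.1
grasp_force: 0.2
[49.89038057  0.10669217 15.57723398] [-0.41637774 -0.00707931 -0.70038658]
side 34 [[61.89246114 10.03215835 21.57632787]
 [79.22806357 16.1093165  43.81214895]]
scene 87 [[62.84687744 -9.38059686 21.04579091]
 [90.35227755 18.96262476 43.61104653]]
```

```bash
python3 -m handwheel '[[-0.003,0,0,0,0,0,-1],[-0.006,0,0,0,0,0,-1],[-0.009,0,0,0,0,0,-1],[-0.012,0,0,0,0,0,-1],[-0.015,0,0,0,0,0,-1],[-0.018,0,0,0,0,0,-1],[-0.021,0,0,0,0,0,-1]]'
cat > st.py <<'E'
from h import *
st=read_state();print("T",inv(st["position"]).round(2),"F",(tframe().T@st["contact_force"]).round(2),st["clock"],"tau",np.array(st["wrist_torque"]).round(2))
E
python3 st.py
```

```text
clock: 11.48
position: [575.6, 52.0, 101.1]
ee_rot: [0.773, -0.621, 0.102, 0.082]
contact_force: [1.1, -0.4, 0.2]
gripper_width: 0.1
grasp_force: 0.4
T [7.087e+01 3.000e-02 1.567e+01] F [-0.64 -0.99  0.06] 11.475 tau [0.3  0.04 0.04]
```

```bash
python3 -m handwheel '[[-0.002,0,0,0,0,0,-1],[-0.004,0,0,0,0,0,-1],[-0.006,0,0,0,0,0,-1],[-0.008,0,0,0,0,0,-1]]';python3 st.py
```

```text
clock: 11.98
position: [573.7, 59.1, 99.2]
ee_rot: [0.773, -0.621, 0.102, 0.083]
contact_force: [0.0, -2.0, 3.1]
gripper_width: 0.3
grasp_force: 1.4
T [78.41  0.36 15.67] F [-2.68  0.41  2.46] 11.975 tau [-0.35  0.23 -0.07]
```

```bash
python3 -m handwheel '[[-0.002,0,0,0,0,0,-1],[-0.004,0,0,0,0,0,-1],[-0.006,0,0,0,0,0,-1]]';python3 st.py
```

```text
clock: 12.35
position: [572.6, 65.0, 97.5]
ee_rot: [0.773, -0.621, 0.102, 0.083]
contact_force: [-0.5, -3.8, 3.4]
gripper_width: -0.1
grasp_force: 1.2
T [84.61  0.16 15.65] F [-4.33  1.27  2.35] 12.35 tau [-0.36  0.2  -0.06]
```

```bash
python3 -m handwheel '[[-0.001,0,0,0,0,0,-1],[-0.002,0,0,0,0,0,-1],[-0.003,0,0,0,0,0,-1]]';python3 st.py
```

```text
clock: 12.72
position: [572.2, 68.1, 96.6]
ee_rot: [0.773, -0.621, 0.102, 0.082]
contact_force: [0.5, -1.3, 1.5]
gripper_width: -0.1
grasp_force: 1.2
T [87.84 -0.13 15.6 ] F [-1.71 -0.21  1.14] 12.725 tau [-0.23 -0.02 -0.03]
```

```bash
python3 -m handwheel '[[-0.001,0,0,0,0,0,-1],[-0.002,0,0,0,0,0,-1],[-0.003,0,0,0,0,0,-1]]';python3 st.py
```

```text
clock: 13.1
position: [571.4, 70.7, 95.9]
ee_rot: [0.773, -0.621, 0.102, 0.082]
contact_force: [-0.3, -1.2, 0.9]
gripper_width: -0.1
grasp_force: 1.2
T [9.072e+01 6.000e-02 1.560e+01] F [-1.3   0.55  0.63] 13.1 tau [-0.16  0.07  0.05]
```

```bash
python3 -m handwheel '[[-0.001,0,0,0,0,0,-1],[-0.002,0,0,0,0,0,-1],[-0.003,0,0,0,0,0,-1]]';python3 st.py
```

```text
clock: 13.48
position: [570.7, 73.5, 95.1]
ee_rot: [0.773, -0.621, 0.101, 0.083]
contact_force: [0.0, -1.9, 3.1]
gripper_width: -0.2
grasp_force: 1.1
T [93.74  0.16 15.55] F [-2.61  0.41  2.49] 13.475 tau [-0.12  0.12 -0.07]
```

```bash
python3 -m handwheel '[[-0.002,0,0,0,0,0,-1],[-0.004,0,0,0,0,0,-1],[-0.006,0,0,0,0,0,-1],[-0.008,0,0,0,0,0,-1]]';python3 st.py
```

```text
clock: 13.98
position: [569.0, 81.2, 92.8]
ee_rot: [0.773, -0.621, 0.101, 0.083]
contact_force: [-0.7, -1.9, 1.2]
gripper_width: -0.1
grasp_force: 0.8
T [101.9    0.19  15.44] F [-1.92  1.09  0.68] 13.975 tau [-0.02  0.23 -0.03]
```

```bash
python3 -m handwheel '[[-0.002,0,0,0,0,0,-1],[-0.004,0,0,0,0,0,-1],[-0.006,0,0,0,0,0,-1],[-0.008,0,0,0,0,0,-1]]';python3 st.py
```

```text
clock: 14.48
position: [567.4, 88.7, 90.9]
ee_rot: [0.773, -0.621, 0.101, 0.082]
contact_force: [-0.5, -1.2, 1.2]
gripper_width: 0.1
grasp_force: 0.7
T [109.82   0.13  15.49] F [-1.37  0.78  0.89] 14.475 tau [-0.01  0.27 -0.02]
```

```bash
python3 -m handwheel '[[-0.001,0,0,0,0,0,-1],[-0.002,0,0,0,0,0,-1],[-0.003,0,0,0,0,0,-1],[-0.004,0,0,0,0,0,-1]]';python3 st.py
```

```text
clock: 14.98
position: [566.6, 92.4, 89.9]
ee_rot: [0.773, -0.621, 0.102, 0.082]
contact_force: [-1.0, -2.4, 1.0]
gripper_width: -0.2
grasp_force: 0.7
T [1.1371e+02 6.0000e-02 1.5570e+01] F [-2.35  1.48  0.37] 14.975 tau [ 0.03  0.3  -0.07]
```

Now fine steps, one call each, stopping when the force shows the stop.

```bash
python3 -m handwheel '[[-0.001,0,0,0,0,0,-1],[-0.002,0,0,0,0,0,-1],[-0.002,0,0,0,0,0,-1]]'|grep contact;python3 st.py
```

```text
contact_force: [-0.4, -1.1, 0.1]
T [ 1.1583e+02 -3.0000e-02  1.5590e+01] F [-0.96  0.58 -0.12] 15.35 tau [ 0.22  0.31 -0.  ]
```

```bash
python3 -m handwheel '[[-0.001,0,0,0,0,0,-1],[-0.002,0,0,0,0,0,-1],[-0.002,0,0,0,0,0,-1]]'|grep contact;python3 st.py
```

```text
contact_force: [-0.7, -0.9, 1.8]
T [ 1.1776e+02 -3.0000e-02  1.5630e+01] F [-1.22  0.88  1.53] 15.725 tau [ 0.12  0.17 -0.07]
```

```bash
python3 -m handwheel '[[-0.001,0,0,0,0,0,-1],[-0.0015,0,0,0,0,0,-1],[-0.0015,0,0,0,0,0,-1]]'|grep contact;python3 st.py
```

```text
contact_force: [0.4, -1.7, 1.0]
T [ 1.1922e+02 -2.0000e-02  1.5640e+01] F [-1.91  0.01  0.55] 16.1 tau [-0.    0.07  0.  ]
```

```bash
python3 -m handwheel '[[-0.001,0,0,0,0,0,-1],[-0.0015,0,0,0,0,0,-1],[-0.0015,0,0,0,0,0,-1]]'|grep contact;python3 st.py
```

```text
contact_force: [-0.2, -2.4, 0.7]
T [120.73   0.    15.61] F [-2.38  0.73  0.06] 16.475 tau [0.05 0.07 0.  ]
```

```bash
python3 -m handwheel '[[-0.001,0,0,0,0,0,-1],[-0.001,0,0,0,0,0,-1],[-0.001,0,0,0,0,0,-1]]'|grep contact;python3 st.py
```

```text
contact_force: [0.5, -0.8, 0.1]
T [121.79   0.    15.58] F [-0.89 -0.33 -0.16] 16.85 tau [ 0.17  0.14 -0.02]
```

```bash
python3 -m handwheel '[[-0.001,0,0,0,0,0,-1],[-0.001,0,0,0,0,0,-1],[-0.001,0,0,0,0,0,-1]]'|grep contact;python3 st.py
```

```text
contact_force: [0.8, -1.2, 2.2]
T [1.2272e+02 3.0000e-02 1.5580e+01] F [-1.83 -0.53  1.81] 17.225 tau [ 0.08  0.05 -0.01]
```

```bash
python3 -m handwheel '[[-0.001,0,0,0,0,0,-1],[-0.0015,0,0,0,0,0,-1],[-0.0015,0,0,0,0,0,-1]]'|grep contact;python3 st.py
```

```text
contact_force: [1.0, -1.5, 1.8]
T [1.242e+02 4.000e-02 1.559e+01] F [-2.09 -0.6   1.27] 17.6 tau [-0.01 -0.03  0.03]
```

```bash
python3 -m handwheel '[[-0.001,0,0,0,0,0,-1],[-0.001,0,0,0,0,0,-1],[-0.001,0,0,0,0,0,-1]]'|grep contact;python3 st.py
```

```text
contact_force: [-0.6, -1.0, 0.6]
T [1.2528e+02 3.0000e-02 1.5590e+01] F [-0.97  0.8   0.33] 17.975 tau [0.01 0.02 0.02]
```

```bash
python3 -m handwheel '[[-0.001,0,0,0,0,0,-1],[-0.001,0,0,0,0,0,-1],[-0.001,0,0,0,0,0,-1]]'|grep contact;python3 st.py
```

```text
contact_force: [0.5, -0.7, 0.5]
T [1.2624e+02 7.0000e-02 1.5560e+01] F [-0.9  -0.28  0.23] 18.35 tau [ 0.02  0.06 -0.03]
```

```bash
python3 -m handwheel '[[-0.001,0,0,0,0,0,-1],[-0.0015,0,0,0,0,0,-1],[-0.0015,0,0,0,0,0,-1]]'|grep contact;python3 st.py
```

```text
contact_force: [1.0, -3.2, 0.9]
T [1.2744e+02 4.0000e-02 1.5650e+01] F [-3.45 -0.29  0.04] 18.725 tau [-0.54 -0.22  0.03]
```

```bash
python3 -m handwheel '[[-0.001,0,0,0,0,0,-1],[-0.001,0,0,0,0,0,-1],[-0.001,0,0,0,0,0,-1]]'|grep contact;python3 st.py
```

```text
contact_force: [2.5, -4.7, 3.8]
T [1.2823e+02 5.0000e-02 1.5810e+01] F [-5.98 -1.39  2.36] 19.1 tau [-1.09 -0.37  0.08]
```

```bash
python3 -m handwheel '[[-0.001,0,0,0,0,0,-1],[-0.001,0,0,0,0,0,-1],[-0.001,0,0,0,0,0,-1]]'|grep contact;python3 st.py
```

```text
contact_force: [1.7, -5.2, 4.4]
T [1.2905e+02 4.0000e-02 1.5910e+01] F [-6.43 -0.54  2.84] 19.475 tau [-1.31 -0.33  0.07]
```

```bash
python3 -m handwheel '[[-0.0005,0,0,0,0,0,-1],[-0.0005,0,0,0,0,0,-1],[-0.0005,0,0,0,0,0,-1]]'|grep contact;python3 st.py
```

```text
contact_force: [1.6, -6.7, 5.7]
T [1.2924e+02 5.0000e-02 1.5990e+01] F [-8.14 -0.12  3.75] 19.85 tau [-1.56 -0.49  0.03]
```

```bash
python3 -m handwheel '[[-0.0005,0,0,0,0,0,-1],[-0.0005,0,0,0,0,0,-1],[-0.0005,0,0,0,0,0,-1]]'|grep contact;python3 st.py
```

```text
contact_force: [1.9, -6.9, 4.8]
T [129.75  -0.13  16.12] F [-8.12 -0.38  2.84] 20.225 tau [-1.59 -0.59  0.06]
```

```bash
python3 -m handwheel '[[-0.0005,0,0,0,0,0,-1],[-0.0005,0,0,0,0,0,-1],[-0.0005,0,0,0,0,0,-1]]'|grep contact;python3 st.py
```

```text
contact_force: [1.7, -7.4, 4.8]
T [ 1.3005e+02 -1.3000e-01  1.6220e+01] F [-8.57 -0.02  2.67] 20.6 tau [-1.86 -0.64  0.09]
```

```bash
python3 -m handwheel '[[-0.0007,0,0,0,0,0,-1],[-0.0007,0,0,0,0,0,-1],[-0.0007,0,0,0,0,0,-1]]'|grep contact;python3 st.py
```

```text
contact_force: [2.7, -9.0, 6.9]
T [ 1.305e+02 -1.300e-01  1.635e+01] F [-10.82  -0.67   4.21] 20.975 tau [-2.02 -0.68  0.01]
```

```bash
python3 -m handwheel '[[-0.0005,0,0,0,0,0,-1],[-0.0005,0,0,0,0,0,-1],[-0.0005,0,0,0,0,0,-1]]'|grep contact;python3 st.py
python3 - <<'E'
from h import *
s=grab("side"); w=grab("wrist")
L=(cloud(*w[1:])-O)@tframe(); 
o=np.zeros((600,800,3),np.uint8)
o[:420,:420]=cv2.resize(s[0][135:205,170:240],(420,420),interpolation=3);o[:384,420:]=cv2.resize(w[0][150:384,100:332],(380,384),interpolation=3)
o=cv2.convertScaleAbs(o,alpha=1.5);cv2.imwrite("pics/i.png",o[:420])
E
```

```text
contact_force: [2.1, -8.3, 7.9]
T [ 1.3076e+02 -1.3000e-01  1.6450e+01] F [-10.3   -0.24   5.43] 21.35 tau [-2.3  -0.71  0.04]
```

View pics/i.png

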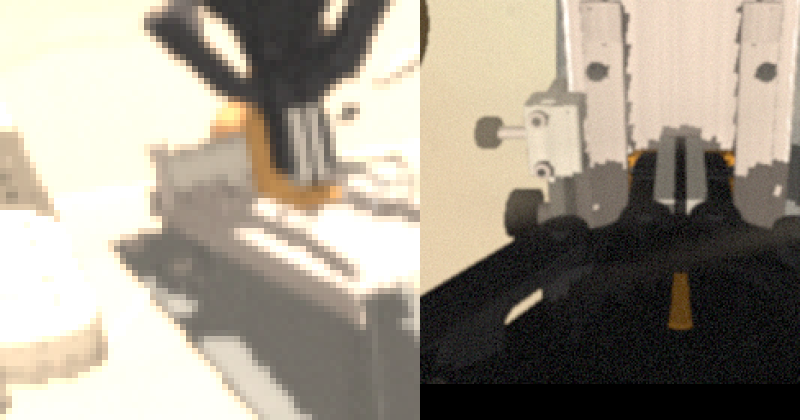

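The wrist crop shows the latch knob at (488,132) beside its housing, with the flange's rear edge at row ~150 and the fingers behind the barrel. I'll compare the knob's offset with the first view, when the latch was shut.

```bash
python3 - <<'E'
from h import *
im,d,K,T=load("wrist");L=(cloud(d,K,T)-O)@tframe()
k=L[222:239,132:152].reshape(-1,3);k=k[(k[:,2]>-5)&(k[:,2]<40)&(k[:,1]<-38)];print("knob now",len(k),np.percentile(k,[2,50,98],axis=0).round(1))
# initial view (d.png) pose
T0=np.eye(4);y=np.radians(-77);
T0[:3,:3]=R.from_quat([0.782,-0.624,0,0]).as_matrix();T0[:3,3]=[577.05,55.98,300.97];T0=T0@np.array(camera_model("wrist")["hand_eye"])
zt=tframe()[:,2]
def pt(T,u,v,h):
    r=T[:3,:3]@np.array([(u-K[0,2])/K[0,0],(v-K[1,2])/K[1,1],1]);c=T[:3,3];return inv(c+r*((zt@(O-c)+h)/(zt@r))).round(1)
for p in [(322,295),(330,295),(345,295)]: print("init",pt(T0,p[0]/1.5625,p[1]/1.5625,k[:,2].mean()))
for p in [(475,132),(502,132),(526,132)]: print("now",pt(T,100+(p[0]-420)/1.638,150+p[1]/1.641,k[:,2].mean()))
E
```

```text
knob now 295 [[120.2 -67.3   3.7]
 [123.7 -62.6  10. ]
 [128.6 -58.8  12.5]]
init [121.6 -67.8   9.5]
init [121.6 -61.5   9.5]
init [121.5 -49.5   9.5]
now [124.1 -67.5   9.5]
now [124.1 -58.7   9.5]
now [124.1 -50.8   9.5]
```

The knob's outer end is at y = -67.5 both now and at the start, so the latch has shut. Backing off and checking.

```bash
python3 -m handwheel '[[0.005,0,0,0,0,0,-1],[0.015,0,0,0,0,0,-1],[0.03,0,0,0,0,0,-1],[0.03,0,-0.05,0,0,0,-1],[0.03,0,-0.1,0,0,0,-1],[0.06,0,-0.15,0,0,0,-1],[0.06,0,-0.15,0,0,0,-1],[0.06,0,-0.15,0,0,0,-1]]'
python3 st.py
python3 - <<'E'
from h import *
w=grab("wrist");L=(cloud(*w[1:])-O)@tframe()
m=(abs(L[...,1])<25)&(L[...,0]>125)&(L[...,0]<185)
t=L[m&(L[...,2]>43)&(L[...,2]<50)];print("top",len(t),np.percentile(t,[1,50,99],axis=0).round(1))
print("plane n",np.linalg.svd(t-t.mean(0))[2][2].round(3))
k=L[(L[...,0]>115)&(L[...,0]<130)&(L[...,1]<-40)&(L[...,1]>-80)&(L[...,2]>5)&(L[...,2]<20)];print("knob",np.percentile(k,[1,50,99],axis=0).round(1))
g=(255*np.clip(w[0]/170.,0,1)).astype(np.uint8);cv2.imwrite("pics/j.png",cv2.resize(g[100:340,100:420],(800,600),interpolation=3))
E
```

```text
clock: 22.45
position: [566.5, 90.9, 245.0]
ee_rot: [0.773, -0.621, 0.101, 0.082]
contact_force: [0.3, 1.0, -0.1]
gripper_width: 0.3
grasp_force: 0.0
T [ 72.19   0.45 164.98] F [ 0.9  -0.54  0.13] 22.45 tau [ 0.52  0.14 -0.01]Traceback (most recent call last):
  File "<stdin>", line 4, in <module>
    return _quantile_unchecked(
        a, q, axis, out, overwrite_input, method, keepdims, weights)
    return _ureduce(a,
                    func=_quantile_ureduce_func,
    ...<5 lines>...
                    overwrite_input=overwrite_input,
                    method=method)
    r = func(a, **kwargs)
    result = _quantile(arr,
                       quantiles=q,
    ...<2 lines>...
                       out=out,
                       weights=wgt)
    slices_having_nans = np.isnan(arr[-1, ...])
                                  ~~~^^^^^^^^^
IndexError: index -1 is out of bounds for axis 0 with size 0
```

The shut fingers hide it, so I'll move farther uphill and look again.

```bash
python3 -m handwheel '[[0.05,0,-0.02,0,0,0,1],[0.1,0,-0.05,0,0,0,1],[0.1,0,-0.05,0,-0.15,0,1],[0.1,0,-0.05,0,-0.25,0,1],[0.1,0,-0.05,0,-0.25,0,1],[0.1,0,-0.05,0,-0.25,0,1]]' | head -2
python3 - <<'E'
from h import *
w=grab("wrist");g=np.clip(w[0]*1.4,0,255).astype(np.uint8)
p=(trk((152,0,20))-w[3][:3,3])@w[3][:3,:3];p=w[2]@p;u,v=(p[:2]/p[2]).astype(int);print(u,v)
u0=int(np.clip(u-80,0,352));v0=int(np.clip(v-60,0,264))
cv2.imwrite("pics/j.png",cv2.resize(g[v0:v0+120,u0:u0+160],(800,600),interpolation=3))
L=(cloud(*w[1:])-O)@tframe()
m=(abs(L[...,1])<25)&(L[...,0]>125)&(L[...,0]<185)
t=L[m&(L[...,2]>41)&(L[...,2]<50)];print("top",len(t))
if len(t)>9:print(np.percentile(t,[1,50,99],axis=0).round(1),np.linalg.svd(t-t.mean(0))[2][2].round(3))
k=L[(L[...,0]>115)&(L[...,0]<130)&(L[...,1]<-40)&(L[...,1]>-80)&(L[...,2]>5)&(L[...,2]<20)]
if len(k):print("knob",np.percentile(k,[1,50,99],axis=0).round(1))
E
```

```text
clock: 23.25
position: [584.8, 9.8, 318.1]
257 242
top 287
[[ 1.407e+02 -1.430e+01  4.130e+01]
 [ 1.533e+02  1.000e-01  4.590e+01]
 [ 1.700e+02  1.450e+01  4.760e+01]] [-0.006 -0.009  1.   ]
knob [[115.2 -68.9   5.5]
 [123.9 -53.   12.1]
 [129.7 -40.3  17.5]]
```

View pics/j.png

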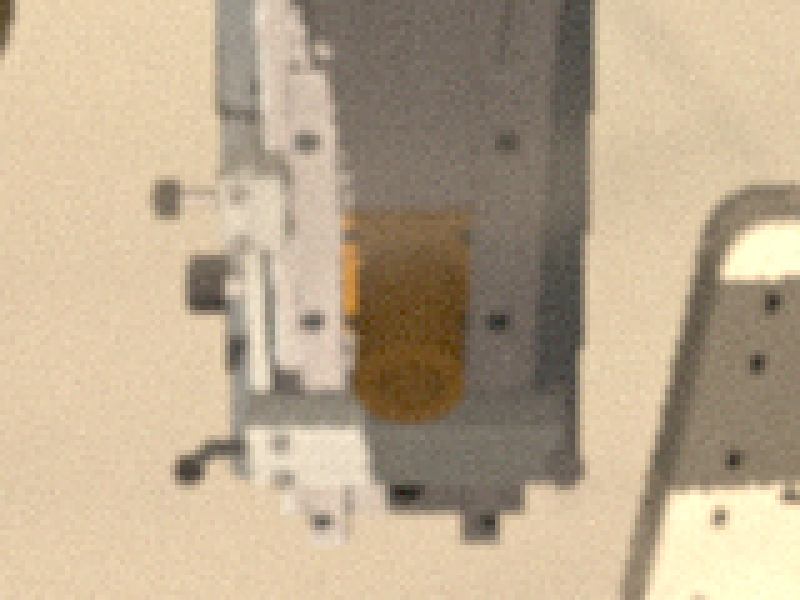

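The crop shows the bushing upright under the rails: barrel (360–465, 250–415), flange rear edge at row ~212. By depth its top is square to the floor and centred at x≈154, y≈0. The latch knob at (167,198) is at its shut position (y≈-68). The robot is clear.

```bash
python3 -c "
from bench import *
print(job_done())"
```

```text
the job is handed in; nothing more can be done
None
```

I handed the job in at about 23 s: the bushing rests upright in the chute at x≈154 mm against the sprung stop, the latch knob is back at its shut position, the push peaked near 11 N, and the robot is clear; the hand-in returned no verdict.

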